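Return the draw ball, keep the locker key

ROBOT

A 6-joint arm with a two-finger parallel gripper is mounted at the origin on the work surface. World frame = base frame: x ahead of the robot, y to its left, z up, the work surface at z = 0. Lengths are in m, angles in rad, forces in N, time in s.
With the tool pointing down it reaches from about 0.35 to 0.775 m from the base axis. Payload 7.3 kg.
Tool frame: the origin (TCP) lies at the very end of the fingers, on their centre line; the grasp point (between the pads) lies 19 mm behind it; z points along the fingers, y is the line along which they close (so a half turn about z gives the same grasp; the last joint's range is limited). The gripper opens to 92 mm and grips with 3 to 60 N. Pads are 19 mm wide; open, the fingers measure 130 mm over their backs; the gripper's body (75 mm by 190 mm) begins 47 mm behind the grasp point.
Start: joints at [-0.146, 0.342, 1.524, -0, 1.275, -0.146], TCP at [0.525, 0, 0.227] pointing down, gripper open.
Joint ranges: [-2.53, 2.53], [-0.77, 2.02], [0.04, 2.7], [-1, 4.14], [0.28, 2.66], [-3.11, 3.11]. Speed limits (rad/s): [2.57, 2.57, 3.14, 3.14, 3.14, 3.14].

INTERFACE

Orientations are given as a 3x3 rotation matrix whose columns are the frame's x, y, z axes.
In Python, from workcell import manip gives the robot as it stands.
- The arm moves only by the tool move_arm, never from a script. Its argument "targets" is a list of rows, each an object of numbers: "x", "y", "z": the shift along the tool's x, y, z in units of 25 mm (1.0 is 25 mm); "spin": the turn about the tool's z in units of 10 degrees (1.0 is 10 degrees); "claw": the opening, from -1 (shut) to 1 (fully open). In form: [{"x": .., "y": .., "z": .., "spin": .., "claw": ..}, ...]. A call has 1 to 12 rows; each row is the pose to reach, as a shift and turn from the pose commanded when the call began, along the tool's axes at that moment; what a row does not reach only later rows make up. A row lasts 1/8 s, in which the tool goes at most 62.5 mm and 10.7 degrees, less where a joint would pass 70% of its speed; a pose out of reach is approached as far as the arm can. A call with a gripper value outside its range is refused whole. The fingers move at their own pace and stop on an object; the grip force is fixed at half the most. Time passes only in rows, so rows that repeat a pose let the fingers close. It gives the time, the measured TCP pose, the force, the opening and the grip force at its end, in the units of the state.
- manip.get_state(): the state, without advancing time (a new reading comes with each control period).
- manip.capture(name): name is "scene" or "side" or "wrist"; returns a dict with "img" (480x640x3 uint8, blue, green, red), "fovy" (degrees; the focal length in pixels is half the picture's height over the tangent of half this angle, whatever the lens; pixels are square), "cx", "cy" (the principal point, pixels), "k1" (the pictures are not rectified: a ray, as slopes to the right and down, at radius r is drawn at 1 + k1 r^2 times it, then the intrinsics apply), "extrinsics" (4x4, takes a point from camera to world coordinates). Camera axes: x right, y up, looking along -z (the intrinsics and any distortion apply to the point x, -y, -z); pixel columns grow to the right and rows downward; lengths in m; the calibration is good to about 2 mm. A picture is of the moment at which its call begins. There is no depth.
- manip.sign_off(): hands the job in; it is judged then, once.
The state is a dict: "time": time; "qpos": joint angles; "qvel": joint speeds; "joint_efforts": joint torques, N m; "ee_pos": TCP position; "tcp_rot": TCP orientation; "ft_force": force on the tool from outside, world axes, zero at the start; "moment": the same for the moment, N m; "gripper_width": opening from 0.0 (shut) to 1.0 (fully open); "grip_force": force on a finger pad.
Only numpy, scipy, OpenCV 4.12 (cv2) and the standard library are available. Lean on these libraries where they do the work, as an engineer would, in place of code of your own. Each camera call takes 0.05 s, during which the arm holds its last target. There are 200 camera calls.

TASK

At the shop counter the two-bay tray holds a prize-draw ball in one bay and a customer's locker key in the other. Lift the tray by its middle handle, tip the ball out into the brown bin of draw balls without touching the ball with the gripper or letting the key leave the tray, then set the tray back down upright on the counter and let go.

Things in the scene. Friction and masses are not known exactly. Their poses are not given: they have to be found in the camera images.
- tray: Loose grey tray, 110 (x) by 210 mm (y), 0.3 kg; origin centre of underside. Divider at y=0 between equal bays. On it a grip plate, 70 long (x), 12 thick (y), 40 to 100 mm up: pinch across y, 83 mm up. Floor 4 thick, flat to y=+-63, then a 24 degree ramp to an open lip at y=+-105, 23 mm up; side walls 40 high. Tipped 40 degrees about x, the low bay's ball rolls out, the high bay keeps its part.
- ball: Draw ball: dull gold sphere, 40 mm in diameter, 30 g, lying free in one of the tray's two bays (which one varies); origin at its centre, its axes mean nothing. Do not touch it with the fingers.
- key: Locker key: black plastic fob 40 x 24 x 6 mm with a brass key blade, together 66 mm long along its x, 40 g, lying flat in the tray's other bay; origin at the middle of its underside.
- bin: Brown bin of draw balls, fixed on the counter left or right of the tray: open box 200 mm (x) by 240 mm (y), 80 mm high, walls 5 mm, a dozen fixed gold and black 40 mm balls on its floor; origin at the centre of its underside, z up. The black crate of magazines and the plain undivided tray nearby are not part of the job.
Mind the look-alikes: they are no part of the job. Several things look just like the ball: the one meant starts farthest from the robot's base. What is shaped like the tray but red is not meant.

How it is judged:
By the outcome, as a careful person would: the job done as asked, in the order asked, and still so for the second after the job is handed in, with the robot touching nothing.
It also fails if it takes over 56 s, if anything falls off the work surface, if the arm or the gripper's body presses on something with over 40 N, if the wrist force passes 120 N, or if a joint passes its speed limit or range.

## Working session

There is one attempt and no reset: what is moved stays moved. The work goes in short steps, Python scripts to look and compute and a tool call to move; the robot and the scene stay as the last step left them, time stands still between calls to the robot, and variables do not carry over. Pictures are saved under pics/ and viewed, at most 10 in all, crops included, and the job is handed in when it is done.

Besides the shell and the picture viewer there is one more tool, called in YAML: its name, and indented under it one key for each argument. move_arm: Moves the arm, as the interface text tells. Its arguments: {"type":"object","properties":{"targets":{"type":"array","items":{"type":"object","properties":{"x":{"type":"number"},"y":{"type":"number"},"z":{"type":"number"},"spin":{"type":"number"},"claw":{"type":"number"}}}}},"required":["targets"]}

```bash
mkdir -p pics; cat > h.py <<'E'
import numpy as np, cv2
from workcell import manip
def snap(cam,name):
    c=manip.capture(cam); cv2.imwrite(f'pics/{name}.png',c['img']); np.savez(f'pics/{name}.npz',**c); return c
def load(name): return dict(np.load(f'pics/{name}.npz'))
def f_(c): return 240/np.tan(np.radians(float(c['fovy']))/2)
def K(c): return np.array([[f_(c),0,float(c['cx'])],[0,f_(c),float(c['cy'])],[0,0,1]])
def p2w(c,u,v,z):
    d=np.array([float(c['k1']),0,0,0])
    s=cv2.undistortPoints(np.array([[[u,v]]],float),K(c),d)[0,0]
    E=c['extrinsics']; r=E[:3,:3]@np.array([s[0],-s[1],-1]); o=E[:3,3]
    return o+r*(z-o[2])/r[2]
def w2p(c,P):
    E=c['extrinsics']; q=(np.atleast_2d(P)-E[:3,3])@E[:3,:3]; q=q*[1,-1,-1]
    return cv2.projectPoints(q.reshape(-1,1,3),np.zeros(3),np.zeros(3),K(c),np.array([float(c['k1']),0,0,0]))[0][:,0]
E
python3 - <<'E'
from h import *
a=snap('scene','s0');b=snap('side','d0')
s=manip.get_state();print(s['time'],s['ee_pos'],s['tcp_rot'],s['gripper_width'])
for c in(a,b):print(c['extrinsics'].round(3).tolist(),c['fovy'],c['k1'])
E
```

```text
0.1 [5.24650785e-01 6.78611539e-05 2.26133199e-01] [[ 1.75381381e-05  9.99999125e-01 -1.32273476e-03]
 [ 9.99999980e-01 -1.72761663e-05  1.98064277e-04]
 [ 1.98041252e-04 -1.32273821e-03 -9.99999106e-01]] 0.9989097027702225
[[0.438, -0.629, 0.643, 1.001], [0.899, 0.315, -0.304, -0.351], [-0.011, 0.711, 0.703, 0.709], [0.0, 0.0, 0.0, 1.0]] 53.5987208023351 0.01216163068187696
[[0.781, 0.418, -0.464, -0.127], [-0.624, 0.515, -0.587, -0.701], [-0.006, 0.748, 0.663, 0.799], [0.0, 0.0, 0.0, 1.0]] 42.5711197592928 -0.18622527913583334
```

View pics/s0.png

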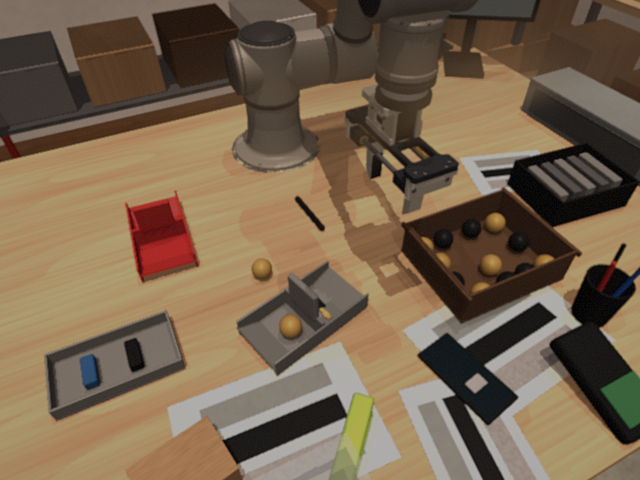

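View pics/d0.png

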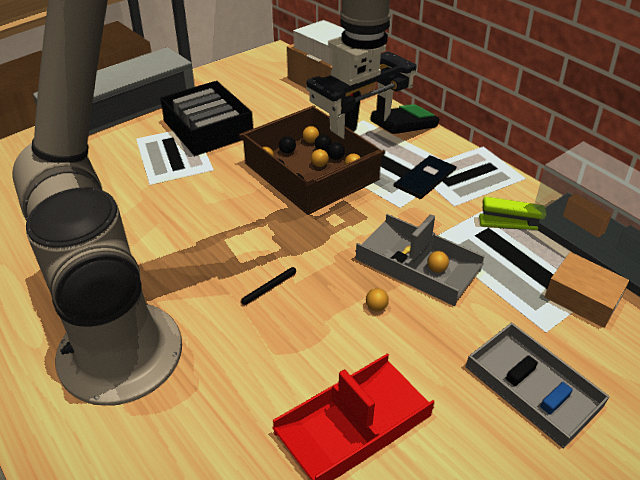

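The scene view shows the gray divided tray around (303,315) and the red look-alike at (162,235). The plain undivided tray is at (115,362), the brown bin at (490,252) and the magazine crate at (570,185).

Ball candidates are:
- (290,326), in the gray tray bay
- (262,268), loose on the counter
- the gold balls fixed in the bin

The one at (290,326) fits, because it lies in the tray and is farthest from the base. I'll confirm this in an enlarged crop.

```bash
python3 - <<'E'
from h import *
a=load('s0');b=load('d0')
A=cv2.resize(a['img'][240:390,220:420],None,fx=4,fy=4,interpolation=cv2.INTER_CUBIC)
B=cv2.resize(b['img'][195:315,340:500],None,fx=5,fy=5,interpolation=cv2.INTER_CUBIC)
cv2.imwrite('pics/cA.png',A);cv2.imwrite('pics/cB.png',B)
for n,c,p in(('tray',a,(290,326)),('loose',a,(262,268)),('tray',b,(438,262)),('loose',b,(377,299))):
    q=p2w(c,*p,.024);print(n,q.round(3),np.hypot(*q[:2]).round(3))
print('bin rim',[p2w(a,*p,.08)[:2].round(3).tolist() for p in((404,229),(505,193),(578,250),(464,292))])
print('bin rim',[p2w(b,*p,.08)[:2].round(3).tolist() for p in((243,143),(310,108),(384,157),(311,183))])
E
```

```text
tray [ 0.551 -0.197  0.024] 0.585
loose [ 0.404 -0.192  0.024] 0.448
tray [ 0.553 -0.2    0.024] 0.588
loose [ 0.403 -0.197  0.024] 0.448
bin rim [[0.482, 0.073], [0.484, 0.317], [0.668, 0.323], [0.655, 0.079]]
bin rim [[0.453, 0.288], [0.66, 0.316], [0.652, 0.055], [0.476, 0.078]]
```

View pics/cA.png

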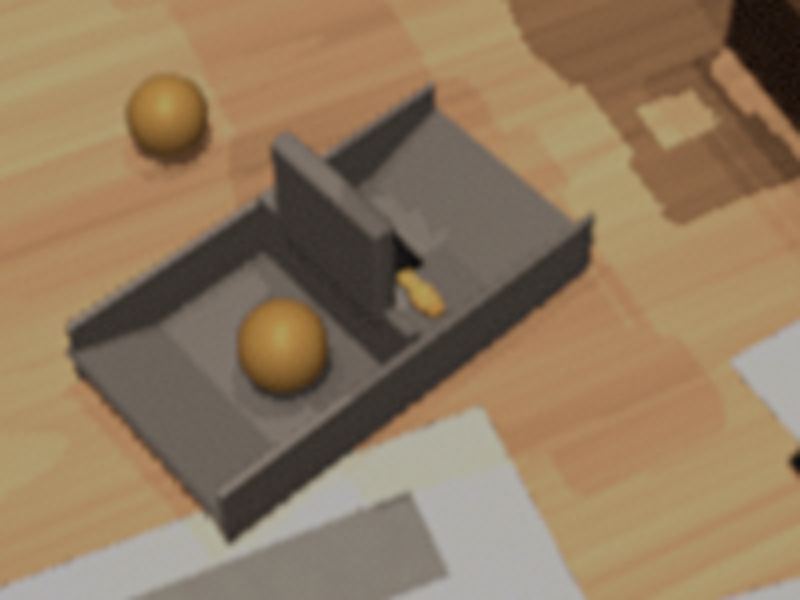

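View pics/cB.png

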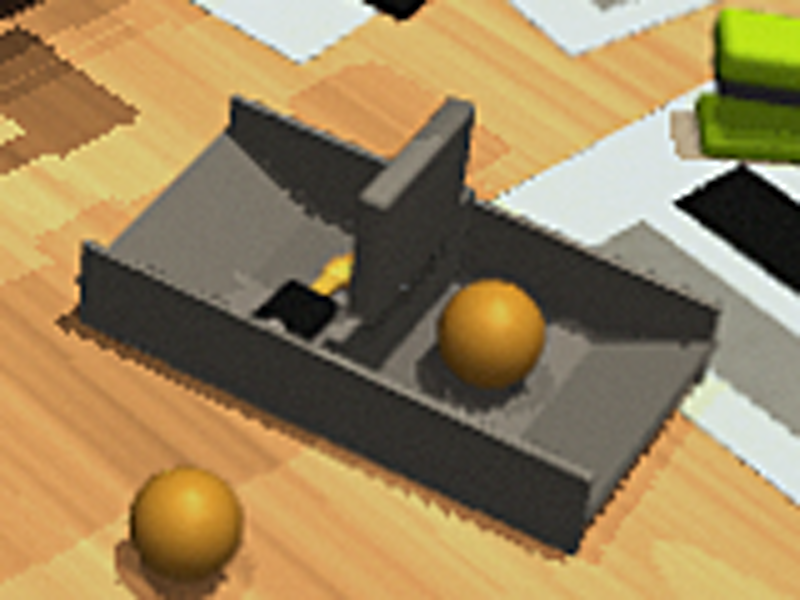

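The crop confirms it: the ball sits in the −y bay of the gray tray, with the black fob and brass blade in the +y bay. The move interface can't tilt the tool, so I'll first check cheaply what happens at the reach limit, in free air.

move_arm:
  targets:
    - {"y": 2.5}
    - {"y": 5}
    - {"y": 7.5}
    - {"y": 10}
    - {"y": 12}
    - {"y": 14}
    - {"y": 14}

```text
validation failed for argument at $.ta...
```

```bash
cat > fit.py <<'E'
from h import *
from scipy.optimize import least_squares
# tray: pts (x,y,z) local -> full-res pixels
a=load('s0');b=load('d0')
u=lambda x,y:(220+x/4,240+y/4); v=lambda x,y:(340+x/5,195+y/5)
def fit(obs):
    def res(p):
        th=p[2];R=np.array([[np.cos(th),-np.sin(th),0],[np.sin(th),np.cos(th),0],[0,0,1]])
        return np.concatenate([(w2p(c,np.array([q])@R.T+[p[0],p[1],0])[0]-uv) for c,q,uv in obs]).ravel()
    return least_squares(res,[.55,obs[0][1][1]*0+Y0,0],loss='soft_l1')
Y0=-.15
X=.055;Y=.105
obs=[(a,(-X,Y,.04),u(433,87)),(a,(X,Y,.04),u(592,218)),(a,(X,-Y,.04),u(222,495)),(a,(X,-Y,0),u(230,540)),(a,(-X,-Y,.04),u(70,328)),
(a,(.035,.006,.1),u(390,228)),(a,(-.035,-.006,.1),u(275,145)),
(b,(-X,Y,.04),v(85,243)),(b,(X,Y,.04),v(236,97)),(b,(X,-Y,.04),v(718,312)),(b,(-X,-Y,.04),v(590,482)),(b,(-X,-Y,0),v(572,553)),(b,(-.035,-.006,.1),v(370,203)),(b,(.035,.006,.1),v(452,100))]
r=fit(obs);print('tray',r.x,abs(r.fun).max());
Y0=.19
X=.1;Y=.12
obs=[(a,(-X,-Y,.08),(404,229)),(a,(-X,Y,.08),(505,193)),(a,(X,Y,.08),(578,250)),(a,(X,-Y,.08),(464,292)),
(b,(-X,Y,.08),(243,143)),(b,(X,-Y,.08),(384,157)),(b,(-X,-Y,.08),(311,183))]
r=fit(obs);print('bin',r.x,abs(r.fun).max(), r.fun.round(1))
E
python3 fit.py; python3 -c "
from h import *
s=manip.get_state();print(s['time'],s['ee_pos'],s['tcp_rot'].round(3) if hasattr(s['tcp_rot'],'round') else s['tcp_rot'],s['qpos'])"
```

```text
tray [ 0.53776752 -0.16451022  0.26618576] 3.33065511936411
bin [ 0.5727983   0.19625985 -0.03809969] 9.825773247450627 [-0.8 -5.4 -1.1 -2.4 -0.4  5.2  2.   7.1  1.2 -9.8 -0.2 -6.3 -3.6  1.1]
0.1 [5.24650785e-01 6.78611539e-05 2.26133199e-01] [[ 0.     1.    -0.001]
 [ 1.    -0.     0.   ]
 [ 0.    -0.001 -1.   ]] [-1.46013105e-01  3.42638122e-01  1.52489000e+00  3.66432219e-06
  1.27540201e+00 -1.45996767e-01]
```

move_arm:
  targets:
    - {"x": 0,"y": 2.5,"z": 0,"spin": 0,"claw": 1}
    - {"x": 0,"y": 5,"z": 0,"spin": 0,"claw": 1}
    - {"x": 0,"y": 7.5,"z": 0,"spin": 0,"claw": 1}
    - {"x": 0,"y": 10,"z": 0,"spin": 0,"claw": 1}
    - {"x": 0,"y": 12,"z": 0,"spin": 0,"claw": 1}
    - {"x": 0,"y": 14,"z": 0,"spin": 0,"claw": 1}
    - {"x": 0,"y": 14,"z": 0,"spin": 0,"claw": 1}

```text
time: 0.98
ee_pos: [0.8427, -0.0, 0.2071]
tcp_rot: [[-0.0, 1.0, 0.02], [1.0, -0.0, 0.001], [0.001, 0.02, -1.0]]
ft_force: [-3.4, -0.0, 1.9]
gripper_width: 1.002
grip_force: 0.0
```

```bash
python3 - <<'E'
from h import *
s=manip.get_state();print(s['time'],s['ee_pos'],np.array(s['tcp_rot']).round(3),np.array(s['qpos']).round(3))
a=snap('scene','s1')
A=cv2.resize(a['img'][170:340,390:600],None,fx=3.5,fy=3.5,interpolation=cv2.INTER_CUBIC)
cv2.imwrite('pics/cC.png',A)
E
```

```text
0.975 [ 8.42693817e-01 -1.68707219e-05  2.07148116e-01] [[-0.     1.     0.02 ]
 [ 1.    -0.     0.001]
 [ 0.001  0.02  -1.   ]] [-0.092  1.155  0.036  0.003  1.931 -0.091]
```

View pics/cC.png

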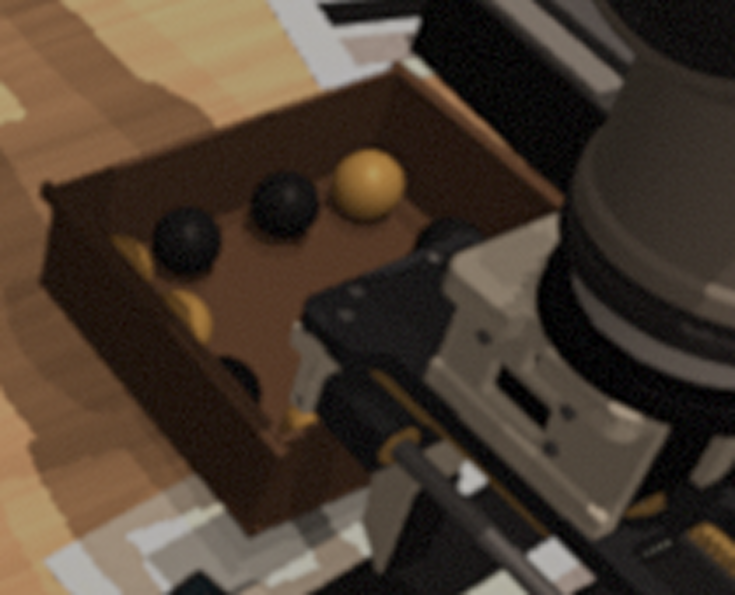

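At the reach limit the tool tilts only about 1°, so tilting the tool isn't usable. Instead I'll pinch the plate across its 70 mm length, so the tray can pivot about its x between the pads. I'm heading back over the tray now.

move_arm:
  targets:
    - {"x": -1,"y": -2.3,"z": 0,"spin": 0,"claw": 1}
    - {"x": -2,"y": -4.6,"z": 0,"spin": -0.5,"claw": 1}
    - {"x": -3,"y": -6.9,"z": 0,"spin": -1.5,"claw": 1}
    - {"x": -4,"y": -9.2,"z": 0,"spin": -1.5,"claw": 1}
    - {"x": -5,"y": -11.5,"z": 0,"spin": -1.5,"claw": 1}
    - {"x": -6,"y": -13,"z": 0,"spin": -1.5,"claw": 1}
    - {"x": -6.6,"y": -13.5,"z": 0,"spin": -1.5,"claw": 1}
    - {"x": -6.6,"y": -13.5,"z": 0,"spin": -1.5,"claw": 1}

```text
time: 2.02
ee_pos: [0.4997, -0.1653, 0.2067]
tcp_rot: [[-0.255, 0.966, 0.029], [0.967, 0.256, -0.001], [-0.008, 0.027, -1.0]]
ft_force: [0.5, -0.5, 0.3]
gripper_width: 1.002
grip_force: 0.0
```

```bash
python3 - <<'E'
from h import *
s=manip.get_state();print(s['time'],s['ee_pos'],np.array(s['tcp_rot']).round(3),np.array(s['qpos']).round(3))
w=snap('wrist','w1');print(w['extrinsics'].round(3).tolist())
E
sed -i "s/^obs=\[(a,(-X,-Y,.08).*/obs=[(a,(-X,-Y,.08),(402.9,224.5)),(a,(-X,Y,.08),(504,189.4)),(a,(X,Y,.08),(578,250)),(a,(X,-Y,.08),(468.6,300)),/; s/^(b,(-X,Y,.08).*/]/" fit.py; python3 fit.py
```

```text
2.025 [ 0.49969661 -0.16525966  0.20672503] [[-0.255  0.966  0.029]
 [ 0.967  0.256 -0.001]
 [-0.008  0.027 -1.   ]] [-0.472  0.346  1.577  0.013  1.193 -0.735]
[[0.967, -0.239, -0.094, 0.477], [0.255, 0.933, 0.253, -0.098], [0.027, -0.268, 0.963, 0.363], [0.0, 0.0, 0.0, 1.0]]
tray [ 0.53776752 -0.16451022  0.26618576] 3.33065511936411
bin [ 0.57194823  0.19827236 -0.01393332] 3.046359779083872 [ 0.6 -0.2 -1.5  0.2 -0.2  3.   0.4 -0.9]
```

View pics/w1.png

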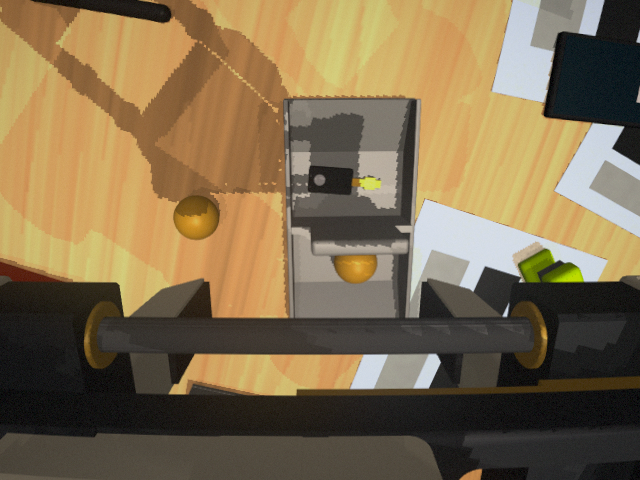

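```bash
python3 - <<'E'
from h import *
w=load('w1')
P=[p2w(w,*p,.1) for p in((312,242),(409,239),(312,254),(410,251))];print(np.round(P,4)[:,:2].tolist(),np.mean(P,0)[:2])
s=manip.get_state();R=np.array(s['tcp_rot']);t=np.array(s['ee_pos'])
for z in(.09,.058):
  for c in ((.5378,-.1645),tuple(np.mean(P,0)[:2])): print((R.T@(np.array([*c,z])-t)/.025).round(2))
th=.266;Rz=np.array([[np.cos(th),-np.sin(th),0],[np.sin(th),np.cos(th),0],[0,0,1]])
q=np.array([(-.035,.006,.1),(.035,.006,.1),(-.035,-.006,.1),(-.055,.105,.04),(.055,.105,.04)])@Rz.T+[.5378,-.1645,0]
print(w2p(w,q).round(0).tolist())
E
```

```text
[[0.5003, -0.1678], [0.5659, -0.1488], [0.5025, -0.1763], [0.5694, -0.157]] [ 0.53450912 -0.16245164]
[-0.31  1.29  4.72]
[-0.19  1.18  4.71]
[-0.3   1.25  5.99]
[-0.18  1.14  5.99]
[[315.0, 243.0], [414.0, 241.0], [315.0, 259.0], [286.0, 101.0], [425.0, 101.0]]
```

The wrist view agrees with the fit to within 3 mm: the plate top is at (312–410, 240–253) and the ball is behind it at (356,266). The fingertips will stay above the ball's top, so I'm descending.

move_arm:
  targets:
    - {"x": -0.22,"y": 1.2,"z": 0.5,"spin": -0.06,"claw": 1}
    - {"x": -0.22,"y": 1.2,"z": 2,"spin": -0.06,"claw": 1}
    - {"x": -0.22,"y": 1.2,"z": 4,"spin": -0.06,"claw": 1}
    - {"x": -0.22,"y": 1.2,"z": 5.5,"spin": -0.06,"claw": 1}
    - {"x": -0.22,"y": 1.2,"z": 6,"spin": -0.06,"claw": 1}
    - {"x": -0.22,"y": 1.2,"z": 6,"spin": -0.06,"claw": 0.6}
    - {"x": -0.22,"y": 1.2,"z": 6,"spin": -0.06,"claw": 0.2}
    - {"x": -0.22,"y": 1.2,"z": 6,"spin": -0.06,"claw": -0.2}
    - {"x": -0.22,"y": 1.2,"z": 6,"spin": -0.06,"claw": -0.5}
    - {"x": -0.22,"y": 1.2,"z": 6,"spin": -0.06,"claw": -1}
    - {"x": -0.22,"y": 1.2,"z": 6,"spin": -0.06,"claw": -1}

```text
time: 3.45
ee_pos: [0.5399, -0.1628, 0.0576]
tcp_rot: [[-0.269, 0.963, 0.029], [0.963, 0.269, -0.001], [-0.009, 0.028, -1.0]]
ft_force: [-2.0, 0.8, 7.1]
gripper_width: 0.764
grip_force: 30.0
```

Gripped at 70 mm opening. I'm lifting, straightening the yaw, and carrying the tray so its key end hangs just over the bin's −y rim. The ball end stays over the counter.

move_arm:
  targets:
    - {"x": 0,"y": 0,"z": -0.6,"spin": 0,"claw": -1}
    - {"x": 0,"y": 0,"z": -1.6,"spin": 0,"claw": -1}
    - {"x": 0,"y": 0,"z": -2.8,"spin": 0,"claw": -1}
    - {"x": 0.3,"y": 0.15,"z": -4,"spin": 0.1,"claw": -1}
    - {"x": 0.9,"y": 0.45,"z": -4.7,"spin": 0.3,"claw": -1}
    - {"x": 1.7,"y": 0.85,"z": -4.7,"spin": 0.6,"claw": -1}
    - {"x": 2.6,"y": 1.35,"z": -4.7,"spin": 0.9,"claw": -1}
    - {"x": 3.5,"y": 1.8,"z": -4.7,"spin": 1.2,"claw": -1}
    - {"x": 4.4,"y": 2.3,"z": -4.7,"spin": 1.4,"claw": -1}
    - {"x": 5.1,"y": 2.65,"z": -4.7,"spin": 1.5,"claw": -1}
    - {"x": 5.5,"y": 2.8,"z": -4.7,"spin": 1.5,"claw": -1}
    - {"x": 5.66,"y": 2.9,"z": -4.7,"spin": 1.5,"claw": -1}

```text
time: 4.95
ee_pos: [0.5681, -0.0064, 0.1747]
tcp_rot: [[-0.011, 1.0, 0.028], [1.0, 0.011, -0.0], [-0.0, 0.028, -1.0]]
ft_force: [-0.3, -0.3, -3.5]
gripper_width: 0.765
grip_force: 29.8
```

```bash
python3 - <<'E'
from h import *
a=snap('scene','s2');b=snap('side','d2')
A=np.hstack([cv2.resize(a['img'][90:390,260:600],None,fx=1.15,fy=1.15),cv2.resize(b['img'][50:350,180:520],None,fx=1.15,fy=1.15)])
cv2.imwrite('pics/m2.png',A)
s=manip.get_state();print(s['time'],s['ee_pos'],np.array(s['tcp_rot']).round(3).tolist(),np.array(s['qpos']).round(2),s['ft_force'],s['moment'])
E
```

```text
5.05 [ 0.56818565 -0.00680249  0.17451626] [[-0.011, 1.0, 0.028], [1.0, 0.011, -0.0], [-0.0, 0.028, -1.0]] [-0.15  0.45  1.51  0.    1.16 -0.16] [ 0.10875768 -1.09186831 -3.64591914] [-0.05237484  0.0169196  -0.01379089]
```

View pics/m2.png

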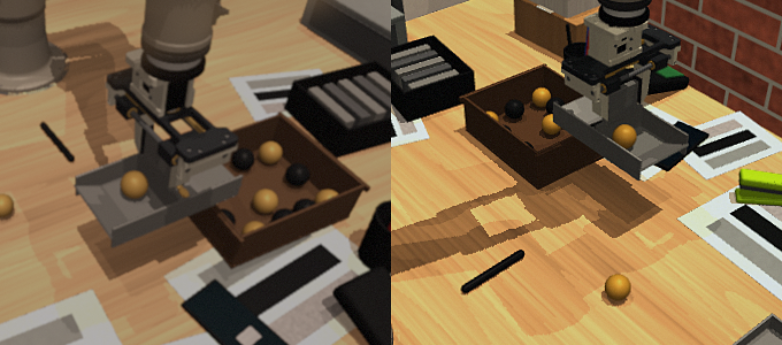

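The tray is carried level with the ball and key still aboard. Now I'll press its high end onto the rim a little, then back off to see whether the tilt holds.

move_arm:
  targets:
    - {"x": 0,"y": 0,"z": 0.7,"spin": 0,"claw": -1}
    - {"x": 0,"y": 0,"z": 1.3,"spin": 0,"claw": -1}
    - {"x": 0,"y": 0,"z": 1.6,"spin": 0,"claw": -1}
    - {"x": 0,"y": 0,"z": 1.9,"spin": 0,"claw": -1}
    - {"x": 0,"y": 0,"z": 2.2,"spin": 0,"claw": -1}

```text
time: 5.68
ee_pos: [0.5722, -0.0092, 0.1214]
tcp_rot: [[-0.011, 0.999, 0.035], [1.0, 0.011, -0.004], [-0.005, 0.035, -0.999]]
ft_force: [2.8, -10.6, 7.9]
gripper_width: 0.761
grip_force: 30.0
```

```bash
python3 - <<'E'
from h import *
a=snap('scene','s3')
s=manip.get_state();print(s['ft_force'],s['moment'])
E
```

```text
[ 3.7081844  -6.69067757  5.70600224] [-0.57428586 -0.21972913  0.02801892]
```

move_arm:
  targets:
    - {"x": 0,"y": 0,"z": -0.4,"spin": 0,"claw": -1}
    - {"x": 0,"y": 0,"z": -0.8,"spin": 0,"claw": -1}
    - {"x": 0,"y": 0,"z": -0.8,"spin": 0,"claw": -1}

```text
time: 6.1
ee_pos: [0.5696, -0.0065, 0.1404]
tcp_rot: [[-0.011, 0.999, 0.03], [1.0, 0.011, -0.0], [-0.0, 0.03, -1.0]]
ft_force: [1.1, -0.5, -4.0]
gripper_width: 0.762
grip_force: 30.0
```

```bash
python3 - <<'E'
from h import *
a=load('s3');b=snap('scene','s4');
A=np.hstack([cv2.resize(x['img'][190:370,310:500],None,fx=2,fy=2) for x in(a,b)])
cv2.imwrite('pics/m3.png',A)
s=manip.get_state();print(s['time'],s['ft_force'],s['moment'],s['ee_pos'])
E
```

```text
6.15 [-0.57233318  0.43844715 -3.60646655] [-0.08551242  0.04271316  0.01905861] [ 0.56922805 -0.00651816  0.13978365]
```

View pics/m3.png

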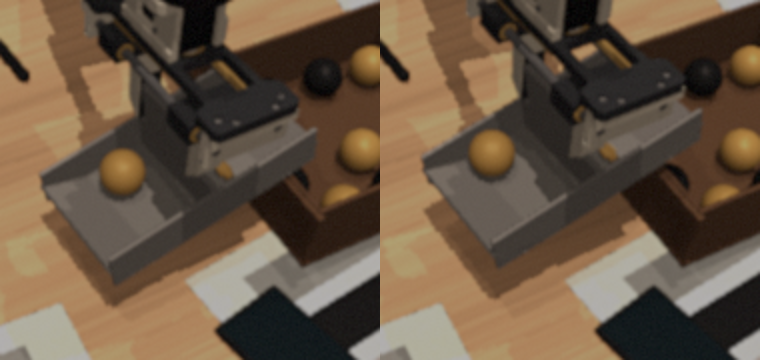

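```bash
cat > tilt.py <<'E'
from h import *
from scipy.optimize import least_squares
def tilt(c,tcp,obs,hgt=.077):
    piv=np.array(tcp)+[0,0,.019]
    def res(p):
        t=p[0];R=np.array([[1,0,0],[0,np.cos(t),-np.sin(t)],[0,np.sin(t),np.cos(t)]])
        return np.concatenate([w2p(c,R@(np.array(q)-[0,0,hgt])+piv+[p[1],p[2],0])[0]-uv for q,uv in obs])
    r=least_squares(res,[0.1,0,0]);return np.degrees(r.x[0]).round(1),r.x[1:].round(4),r.fun.round(1)
E
python3 - <<'E'
from tilt import *
T=lambda x,y,o=0:(310+(x-o)/2,190+y/2)
ob=lambda n,b,f,o:[((.055,-.105,.04),T(*n,o)),((.055,-.105,0),T(*b,o)),((.055,.105,.04),T(*f,o))]
print(tilt(load('s3'),(.5722,-.0092,.1214),ob((108,263),(113,283),(316,130),0)))
print(tilt(load('s4'),(.5692,-.0065,.1398),ob((490,243),(495,265),(700,112),380)))
E
```

```text
(np.float64(17.0), array([-0.0006, -0.0022]), array([-2.3, -0.3,  0.1,  0.5,  2.3, -0.8]))
(np.float64(15.9), array([-0.0014, -0.001 ]), array([-2.4, -0.2, -0.3,  0.4,  2.8, -0.9]))
```

The tilt holds by pad friction at about 16°, which is below the 24° ramp, so the ball stays in. I'll go a few degrees further and lift straight up.

move_arm:
  targets:
    - {"x": 0,"y": 0,"z": 0.5,"spin": 0,"claw": -1}
    - {"x": 0,"y": 0,"z": 0.75,"spin": 0,"claw": -1}
    - {"x": 0,"y": 0,"z": 0.95,"spin": 0,"claw": -1}
    - {"x": 0,"y": 0,"z": 0.95,"spin": 0,"claw": -1}
    - {"x": 0,"y": 0,"z": 0.5,"spin": 0,"claw": -1}
    - {"x": 0,"y": 0,"z": 0,"spin": 0,"claw": -1}
    - {"x": 0,"y": 0,"z": -0.7,"spin": 0,"claw": -1}
    - {"x": 0,"y": 0,"z": -1.4,"spin": 0,"claw": -1}
    - {"x": 0,"y": 0,"z": -2.1,"spin": 0,"claw": -1}
    - {"x": 0,"y": 0,"z": -2.5,"spin": 0,"claw": -1}
    - {"x": 0,"y": 0,"z": -2.5,"spin": 0,"claw": -1}

```text
time: 7.52
ee_pos: [0.5676, -0.0066, 0.2026]
tcp_rot: [[-0.011, 1.0, 0.029], [1.0, 0.011, -0.0], [-0.0, 0.029, -1.0]]
ft_force: [-0.0, -0.2, -3.2]
gripper_width: 0.764
grip_force: 29.9
```

```bash
python3 - <<'E'
from h import *
b=snap('scene','s5');d=snap('side','d5')
A=np.hstack([cv2.resize(b['img'][150:350,300:490],None,fx=2,fy=2),cv2.resize(d['img'][70:270,300:490],None,fx=2,fy=2)])
cv2.imwrite('pics/m5.png',A)
s=manip.get_state();print(s['time'],s['ft_force'],s['moment'],s['ee_pos'],np.array(s['tcp_rot']).round(3).tolist())
E
```

```text
7.625 [-0.16990522 -0.15068859 -3.83395456] [-0.08201615  0.0280002  -0.04609049] [ 0.56701244 -0.0065965   0.20128202] [[-0.011, 1.0, 0.027], [1.0, 0.011, 0.0], [-0.0, 0.027, -1.0]]
```

View pics/m5.png

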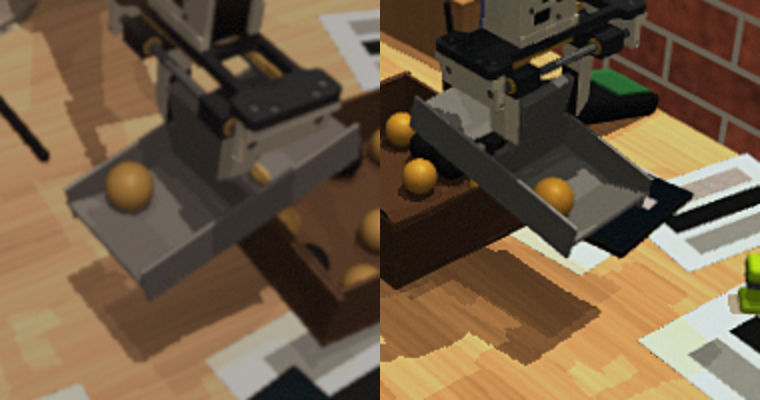

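```bash
python3 - <<'E'
from tilt import *
T=lambda x,y:(300+x/2,150+y/2)
print(tilt(load('s5'),(.567,-.0066,.2013),[((.055,-.105,.04),T(146,273)),((.055,-.105,0),T(151,298)),((.055,.105,.04),T(360,125))]))
E
```

```text
(np.float64(20.9), array([-0.001 ,  0.0023]), array([-3.9,  0.5,  0. , -0.1,  3.8, -1.4]))
```

The last view shows about 21° of tilt held, with the ball resting at the ramp foot and the key against the divider. Next I'll carry it slowly over the bin.

move_arm:
  targets:
    - {"x": 0.1,"y": 0,"z": 0,"spin": 0,"claw": -1}
    - {"x": 0.3,"y": 0,"z": 0,"spin": 0,"claw": -1}
    - {"x": 0.6,"y": 0,"z": 0,"spin": 0,"claw": -1}
    - {"x": 1,"y": 0,"z": 0,"spin": 0,"claw": -1}
    - {"x": 1.4,"y": 0,"z": 0,"spin": 0,"claw": -1}
    - {"x": 1.8,"y": 0,"z": 0,"spin": 0,"claw": -1}
    - {"x": 2.2,"y": 0,"z": 0,"spin": 0,"claw": -1}
    - {"x": 2.6,"y": 0,"z": 0,"spin": 0,"claw": -1}
    - {"x": 3.0,"y": 0,"z": 0,"spin": 0,"claw": -1}
    - {"x": 3.4,"y": 0,"z": 0,"spin": 0,"claw": -1}
    - {"x": 3.8,"y": 0,"z": 0,"spin": 0,"claw": -1}
    - {"x": 4.2,"y": 0,"z": 0,"spin": 0,"claw": -1}

```text
time: 9.12
ee_pos: [0.5662, 0.0989, 0.2017]
tcp_rot: [[-0.01, 1.0, 0.028], [1.0, 0.01, -0.0], [-0.0, 0.028, -1.0]]
ft_force: [-0.6, 0.1, -3.3]
gripper_width: 0.766
grip_force: 29.9
```

move_arm:
  targets:
    - {"x": 0.4,"y": 0,"z": 0,"spin": 0,"claw": -1}
    - {"x": 0.8,"y": 0,"z": 0,"spin": 0,"claw": -1}
    - {"x": 1.2,"y": 0,"z": 0,"spin": 0,"claw": -1}
    - {"x": 1.6,"y": 0,"z": 0,"spin": 0,"claw": -1}
    - {"x": 2,"y": 0,"z": 0,"spin": 0,"claw": -1}
    - {"x": 2.4,"y": 0,"z": 0,"spin": 0,"claw": -1}
    - {"x": 2.8,"y": 0,"z": 0,"spin": 0,"claw": -1}
    - {"x": 3.2,"y": 0,"z": 0,"spin": 0,"claw": -1}
    - {"x": 3.6,"y": 0,"z": 0.2,"spin": 0,"claw": -1}
    - {"x": 3.9,"y": 0,"z": 0.5,"spin": 0,"claw": -1}
    - {"x": 4.1,"y": 0,"z": 0.8,"spin": 0,"claw": -1}
    - {"x": 4.2,"y": 0,"z": 1,"spin": 0,"claw": -1}

```text
time: 10.62
ee_pos: [0.5656, 0.2034, 0.1758]
tcp_rot: [[-0.011, 1.0, 0.027], [1.0, 0.011, -0.0], [-0.001, 0.027, -1.0]]
ft_force: [-0.1, 0.7, -3.7]
gripper_width: 0.761
grip_force: 29.9
```

```bash
python3 - <<'E'
from h import *
b=snap('scene','s6');d=snap('side','d6')
A=np.hstack([cv2.resize(b['img'][130:330,380:580],None,fx=2,fy=2),cv2.resize(d['img'][50:250,220:420],None,fx=2,fy=2)])
cv2.imwrite('pics/m6.png',A)
s=manip.get_state();print(s['time'],s['ft_force'],s['moment'],s['ee_pos'])
# gold blobs
for c in(b,d):
    h=cv2.cvtColor(c['img'],cv2.COLOR_BGR2HSV);m=cv2.inRange(h,(12,140,90),(26,255,255))
    n,_,st,ce=cv2.connectedComponentsWithStats(cv2.morphologyEx(m,cv2.MORPH_OPEN,np.ones((3,3))))
    print([(ce[i].round().astype(int).tolist(),int(st[i,4])) for i in range(1,n) if 60<st[i,4]<900])
E
```

```text
10.725 [-0.33994031 -0.8619821  -2.5692077 ] [-0.1126912  -0.00320198  0.02455387] [0.56546074 0.20324315 0.17576665]
[([465, 213], 315), ([442, 259], 74), ([544, 259], 120), ([261, 268], 266), ([480, 287], 113)]
[([99, 4], 146), ([362, 59], 187), ([369, 96], 112), ([143, 121], 314), ([164, 125], 62), ([315, 132], 179), ([411, 135], 189), ([82, 141], 209), ([352, 158], 92), ([61, 176], 183), ([139, 192], 263), ([136, 201], 125), ([235, 245], 173), ([241, 263], 305), ([215, 247], 100), ([249, 282], 141), ([288, 293], 80), ([276, 301], 396), ([586, 320], 112), ([208, 358], 515), ([467, 409], 298), ([509, 406], 97), ([585, 429], 236), ([266, 440], 430), ([23, 458], 586), ([521, 456], 411), ([31, 445], 84), ([288, 456], 290), ([549, 439], 79), ([44, 463], 279), ([379, 453], 72), ([593, 464], 202), ([201, 471], 61)]
```

```bash
python3 - <<'E'
from h import *
c=load('s6');print(w2p(c,[.566,.166,.124]), p2w(c,465,213,.124))
a=load('s0');print('crate',[p2w(a,*p,.07)[:2].round(2).tolist() for p in((511,175),(568,220),(634,180),(575,147))])
for q in [(.566,.55,.15)]: print(w2p(c,q))
E
```

```text
[[476.88152553 224.3532061 ]] [0.53227219 0.16630122 0.124     ]
crate [[0.43, 0.38], [0.6, 0.38], [0.57, 0.6], [0.42, 0.58]]
[[635.11288859 155.12647818]]
```

The ball blob at (465,213) maps to (0.53, 0.17), so it's still in the tray and now over the bin. I'll pull the tray briskly out from under it towards +y.

move_arm:
  targets:
    - {"x": -0.3,"y": 0,"z": 0,"spin": 0,"claw": -1}
    - {"x": -0.7,"y": 0,"z": 0,"spin": 0,"claw": -1}
    - {"x": -0.8,"y": 0,"z": 0,"spin": 0,"claw": -1}
    - {"x": 1.6,"y": 0,"z": 0,"spin": 0,"claw": -1}
    - {"x": 4.0,"y": 0,"z": 0,"spin": 0,"claw": -1}
    - {"x": 5.4,"y": 0,"z": 0,"spin": 0,"claw": -1}
    - {"x": 6.0,"y": 0,"z": 0,"spin": 0,"claw": -1}
    - {"x": 6.3,"y": 0,"z": 0,"spin": 0,"claw": -1}
    - {"x": 6.3,"y": 0,"z": 0,"spin": 0,"claw": -1}

```text
time: 11.85
ee_pos: [0.5644, 0.36, 0.1767]
tcp_rot: [[-0.01, 1.0, 0.028], [1.0, 0.01, -0.0], [-0.001, 0.028, -1.0]]
ft_force: [-0.5, -0.4, -4.1]
gripper_width: 0.767
grip_force: 29.9
```

```bash
python3 - <<'E'
from h import *
b=snap('scene','s7');d=snap('side','d7')
A=np.hstack([cv2.resize(b['img'][110:310,390:590],None,fx=2,fy=2),cv2.resize(d['img'][30:230,200:400],None,fx=2,fy=2)])
cv2.imwrite('pics/m7.png',A)
s=manip.get_state();print(s['time'],s['ft_force'],s['moment'],s['ee_pos'],np.array(s['tcp_rot']).round(3).tolist())
E
```

```text
11.95 [-0.15844122  0.26729775 -3.9180105 ] [-0.03824876  0.03942807  0.02701206] [0.56456845 0.3594481  0.17683381] [[-0.009, 1.0, 0.028], [1.0, 0.009, -0.0], [-0.001, 0.028, -1.0]]
```

View pics/m7.png

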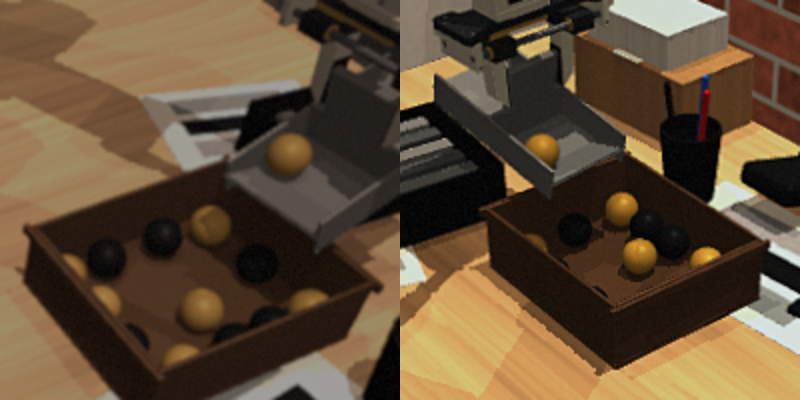

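The ball stayed in after the pull, and I'm at the picture limit, so from here I'll check by numbers. I'll use a sharper reversal (−y then +y) with a longer pull, rising at the end.

move_arm:
  targets:
    - {"x": -0.5,"y": 0,"z": 0,"spin": 0,"claw": -1}
    - {"x": -1.7,"y": 0,"z": 0,"spin": 0,"claw": -1}
    - {"x": -3.6,"y": 0,"z": 0,"spin": 0,"claw": -1}
    - {"x": -5.9,"y": 0,"z": 0,"spin": 0,"claw": -1}
    - {"x": -3.5,"y": 0,"z": 0,"spin": 0,"claw": -1}
    - {"x": -1.1,"y": 0,"z": 0,"spin": 0,"claw": -1}
    - {"x": 1,"y": 0,"z": -1,"spin": 0,"claw": -1}
    - {"x": 2,"y": 0,"z": -2,"spin": 0,"claw": -1}
    - {"x": 2.5,"y": 0,"z": -2.5,"spin": 0,"claw": -1}
    - {"x": 2.5,"y": 0,"z": -2.5,"spin": 0,"claw": -1}

```text
time: 13.2
ee_pos: [0.5623, 0.4231, 0.2403]
tcp_rot: [[-0.011, 0.999, 0.03], [1.0, 0.011, 0.001], [0.001, 0.03, -1.0]]
ft_force: [0.3, -0.6, -2.5]
gripper_width: 0.759
grip_force: 30.0
```

```bash
cat > gold.py <<'E'
from h import *
import sys
n=sys.argv[1]
s=manip.get_state();print(s['time'],np.round(s['ft_force'],2),np.round(s['moment'],3),np.round(s['ee_pos'],4))
for cam,(x0,y0,x1,y1) in(('scene',(240,90,630,380)),('side',(200,30,460,330))):
    c=snap(cam,n+cam)
    h=cv2.cvtColor(c['img'],cv2.COLOR_BGR2HSV);m=cv2.inRange(h,(10,130,100),(26,255,255))
    m[:y0]=0;m[y1:]=0;m[:,:x0]=0;m[:,x1:]=0
    k,_,st,ce=cv2.connectedComponentsWithStats(cv2.morphologyEx(m,cv2.MORPH_OPEN,np.ones((3,3))))
    for i in range(1,k):
        if 25<st[i,4]<900: print(cam,ce[i].round().astype(int).tolist(),st[i,2:5].tolist(),'floor',p2w(c,*ce[i],.025)[:2].round(3).tolist())
E
python3 gold.py g8
```

```text
13.2 [ 0.34 -0.64 -2.48] [-0.109  0.009 -0.02 ] [0.5623 0.4231 0.2403]
scene [455, 151] [9, 10, 57] floor [0.256, 0.378]
scene [464, 153] [9, 6, 43] floor [0.274, 0.391]
scene [454, 164] [20, 21, 173] floor [0.302, 0.34]
scene [496, 220] [17, 15, 200] floor [0.5, 0.297]
scene [428, 242] [11, 12, 71] floor [0.489, 0.132]
scene [444, 259] [13, 14, 115] floor [0.541, 0.133]
scene [484, 271] [34, 38, 651] floor [0.601, 0.181]
scene [544, 259] [16, 10, 111] floor [0.628, 0.305]
scene [261, 267] [19, 17, 255] floor [0.401, -0.193]
scene [570, 295] [11, 12, 79] floor [0.714, 0.282]
side [354, 62] [42, 19, 337] floor [0.985, 0.527]
side [229, 76] [29, 29, 185] floor [0.66, 0.686]
side [210, 75] [26, 18, 189] floor [0.624, 0.726]
side [305, 91] [54, 31, 333] floor [0.767, 0.477]
side [370, 100] [21, 23, 191] floor [0.867, 0.33]
side [311, 132] [15, 12, 142] floor [0.65, 0.301]
side [418, 136] [24, 13, 95] floor [0.835, 0.127]
side [401, 135] [10, 6, 43] floor [0.808, 0.155]
side [269, 150] [8, 7, 36] floor [0.526, 0.301]
side [320, 155] [16, 13, 169] floor [0.603, 0.209]
side [442, 156] [10, 6, 45] floor [0.82, 0.034]
side [352, 157] [14, 9, 90] floor [0.653, 0.157]
side [335, 162] [16, 13, 161] floor [0.613, 0.166]
side [435, 193] [8, 7, 32] floor [0.703, -0.053]
side [442, 208] [36, 28, 282] floor [0.677, -0.095]
side [292, 239] [11, 8, 39] floor [0.382, 0.018]
side [343, 283] [70, 70, 539] floor [0.381, -0.131]
side [445, 266] [12, 10, 42] floor [0.553, -0.216]
side [455, 293] [12, 12, 89] floor [0.517, -0.274]
side [447, 308] [23, 21, 102] floor [0.48, -0.288]
side [320, 308] [11, 10, 43] floor [0.313, -0.152]
side [208, 322] [17, 16, 93] floor [0.148, -0.059]
side [301, 322] [18, 16, 101] floor [0.269, -0.156]
side [333, 320] [10, 9, 37] floor [0.312, -0.187]
side [202, 327] [5, 6, 26] floor [0.134, -0.062]
```

The ball seems to have gone: the side view has a new gold blob at (335,162), which maps to (0.61, 0.17), inside the bin. I'm verifying that and checking for an empty bay.

```bash
python3 - <<'E'
from h import *
def rgb(c,P,n):
    u,v=w2p(c,P)[0].round().astype(int);print(n,(u,v),c['img'][v-4:v+5,u-4:u+5].reshape(-1,3).mean(0).round().tolist())
th=np.radians(20)
for k in('g8scene','g8side'):
    c=load(k)
    for x in(-.035,0,.03):
        for y in(-.03,-.06):
            P=np.array([.562+x,.4231+y*np.cos(th)+.053*np.sin(th),.2593+y*np.sin(th)-.053*np.cos(th)]);rgb(c,P,(k,x,y))
# change in bin: before(s7/d7) vs now
for p,q in(('s7','g8scene'),('d7','g8side')):
    D=cv2.absdiff(load(p)['img'],load(q)['img']).max(2);D=(D>45).astype(np.uint8)
    k,_,st,ce=cv2.connectedComponentsWithStats(cv2.morphologyEx(D,cv2.MORPH_OPEN,np.ones((3,3))))
    for i in range(1,k):
        if st[i,4]>60: print(q,ce[i].round(),st[i,2:5],p2w(load(q),*ce[i],.03)[:2].round(3))
E
```

```text
('g8scene', -0.035, -0.03) (np.int64(578), np.int64(142)) [33.0, 37.0, 41.0]
('g8scene', -0.035, -0.06) (np.int64(565), np.int64(150)) [62.0, 68.0, 76.0]
('g8scene', 0, -0.03) (np.int64(593), np.int64(152)) [34.0, 38.0, 43.0]
('g8scene', 0, -0.06) (np.int64(579), np.int64(160)) [79.0, 86.0, 95.0]
('g8scene', 0.03, -0.03) (np.int64(606), np.int64(160)) [37.0, 41.0, 46.0]
('g8scene', 0.03, -0.06) (np.int64(593), np.int64(169)) [75.0, 83.0, 91.0]
('g8side', -0.035, -0.03) (np.int64(236), np.int64(64)) [39.0, 44.0, 46.0]
('g8side', -0.035, -0.06) (np.int64(243), np.int64(72)) [41.0, 45.0, 47.0]
('g8side', 0, -0.03) (np.int64(249), np.int64(60)) [37.0, 41.0, 42.0]
('g8side', 0, -0.06) (np.int64(256), np.int64(68)) [80.0, 87.0, 92.0]
('g8side', 0.03, -0.03) (np.int64(260), np.int64(56)) [38.0, 42.0, 43.0]
('g8side', 0.03, -0.06) (np.int64(267), np.int64(64)) [78.0, 86.0, 91.0]
g8scene [619.   9.] [ 30  22 476] [-0.214  1.5  ]
g8scene [580.  97.] [ 17  17 157] [0.21  0.845]
g8scene [607.  97.] [ 19  17 168] [0.244 0.911]
g8scene [627. 114.] [ 31  34 497] [0.332 0.886]
g8scene [550. 134.] [ 
[... 784 characters left out ...]
8side [262.  45.] [15  7 69] [0.844 0.788]
g8side [285.  64.] [ 8 19 90] [0.818 0.635]
g8side [43. 95.] [  9  16 103] [0.201 0.939]
g8side [204. 106.] [ 39  15 179] [0.513 0.568]
g8side [ 31. 166.] [ 29  74 610] [0.06  0.605]
g8side [191. 187.] [  97   82 1559] [0.313 0.283]
g8side [141. 180.] [ 51  58 907] [0.241 0.377]
g8side [192. 168.] [ 31  22 285] [0.35  0.344]
g8side [336. 161.] [ 16  11 146] [0.611 0.162]
g8side [  8. 186.] [16  5 64] [-0.01   0.563]
g8side [134. 224.] [19  9 63] [0.163 0.248]
g8side [ 98. 262.] [ 15  27 181] [0.059 0.191]
g8side [ 14. 275.] [ 38  22 252] [-0.088  0.262]
g8side [ 46. 297.] [ 13  19 116] [-0.057  0.168]
g8side [ 17. 357.] [ 40  19 188] [-0.148  0.065]
```

move_arm:
  targets:
    - {"x": -0.2,"y": 0,"z": 0,"spin": 0,"claw": -1}
    - {"x": -0.6,"y": 0,"z": 0,"spin": 0,"claw": -1}
    - {"x": -1.2,"y": 0,"z": 0,"spin": 0,"claw": -1}
    - {"x": -2,"y": 0,"z": 0,"spin": 0,"claw": -1}
    - {"x": -3,"y": 0,"z": 0,"spin": 0,"claw": -1}
    - {"x": -4,"y": 0,"z": 0,"spin": 0,"claw": -1}
    - {"x": -5,"y": 0,"z": 0,"spin": 0,"claw": -1}
    - {"x": -6,"y": 0,"z": 0,"spin": 0,"claw": -1}
    - {"x": -7,"y": 0,"z": 0,"spin": 0,"claw": -1}
    - {"x": -8,"y": 0,"z": 0,"spin": 0,"claw": -1}
    - {"x": -9,"y": 0,"z": 0,"spin": 0,"claw": -1}
    - {"x": -10,"y": 0,"z": 0,"spin": 0,"claw": -1}

```text
time: 14.8
ee_pos: [0.5641, 0.1713, 0.2395]
tcp_rot: [[-0.01, 1.0, 0.028], [1.0, 0.01, -0.0], [-0.001, 0.028, -1.0]]
ft_force: [0.6, -0.2, -3.8]
gripper_width: 0.76
grip_force: 30.0
```

move_arm:
  targets:
    - {"x": -1,"y": -0.1,"z": 0,"spin": 0,"claw": -1}
    - {"x": -2,"y": -0.2,"z": 0,"spin": 0,"claw": -1}
    - {"x": -3,"y": -0.3,"z": 0,"spin": 0,"claw": -1}
    - {"x": -4,"y": -0.4,"z": 0,"spin": 0,"claw": -1}
    - {"x": -5,"y": -0.5,"z": 0,"spin": 0,"claw": -1}
    - {"x": -6,"y": -0.6,"z": 0,"spin": 0,"claw": -1}
    - {"x": -7,"y": -0.7,"z": 0,"spin": 0,"claw": -1}
    - {"x": -8,"y": -0.8,"z": 0,"spin": 0,"claw": -1}
    - {"x": -9,"y": -0.8,"z": 0,"spin": 0,"claw": -1}
    - {"x": -10,"y": -0.8,"z": 0,"spin": 0,"claw": -1}
    - {"x": -11,"y": -0.8,"z": 0,"spin": 0,"claw": -1}
    - {"x": -12,"y": -0.8,"z": 0,"spin": 0,"claw": -1}

```text
time: 16.3
ee_pos: [0.5467, -0.1285, 0.239]
tcp_rot: [[-0.01, 1.0, 0.028], [1.0, 0.01, -0.0], [-0.001, 0.028, -1.0]]
ft_force: [0.8, 0.3, -3.3]
gripper_width: 0.763
grip_force: 30.0
```

```bash
python3 gold.py g9 | grep -v side; python3 gold.py g10 | grep 'side \[[34]'
```

```text
16.3 [ 0.8   0.32 -3.3 ] [-0.025 -0.    -0.026] [ 0.5467 -0.1285  0.239 ]
scene [346, 174] [7, 7, 30] floor [0.217, 0.092]
scene [496, 221] [18, 16, 232] floor [0.501, 0.296]
scene [427, 242] [11, 12, 78] floor [0.489, 0.132]
scene [444, 259] [15, 14, 135] floor [0.541, 0.134]
scene [483, 272] [35, 39, 736] floor [0.601, 0.18]
scene [543, 259] [17, 11, 134] floor [0.628, 0.303]
scene [259, 268] [17, 18, 210] floor [0.403, -0.198]
scene [335, 308] [10, 5, 32] floor [0.553, -0.111]
scene [311, 314] [10, 10, 53] floor [0.545, -0.155]
scene [295, 318] [11, 7, 38] floor [0.541, -0.183]
side [353, 62] [43, 19, 342] floor [0.984, 0.527]
side [306, 91] [49, 29, 292] floor [0.769, 0.471]
side [369, 97] [20, 13, 133] floor [0.877, 0.344]
side [311, 132] [16, 13, 162] floor [0.649, 0.301]
side [327, 159] [33, 20, 352] floor [0.607, 0.187]
side [351, 158] [13, 9, 85] floor [0.651, 0.156]
side [452, 214] [12, 6, 45] floor [0.679, -0.122]
```

Both views place the new ball at about (0.605, 0.163), inside the bin, with the bay empty. The carried weight of about 3.4 N matches tray plus key. I'm setting down now, so the low edge touches first and presses the tray level.

move_arm:
  targets:
    - {"x": -0.7,"y": 0,"z": 0.4,"spin": 0,"claw": -1}
    - {"x": -1.1,"y": 0,"z": 1.4,"spin": 0,"claw": -1}
    - {"x": -1.3,"y": 0,"z": 2.6,"spin": 0,"claw": -1}
    - {"x": -1.3,"y": 0,"z": 3.8,"spin": 0,"claw": -1}
    - {"x": -1.3,"y": 0,"z": 4.8,"spin": 0,"claw": -1}
    - {"x": -1.3,"y": 0,"z": 5.5,"spin": 0,"claw": -1}
    - {"x": -1.3,"y": 0,"z": 5.9,"spin": 0,"claw": -1}
    - {"x": -1.3,"y": 0,"z": 6.2,"spin": 0,"claw": -1}
    - {"x": -1.3,"y": 0,"z": 6.5,"spin": 0,"claw": -1}
    - {"x": -1.3,"y": 0,"z": 6.8,"spin": 0,"claw": -1}
    - {"x": -1.3,"y": 0,"z": 7.0,"spin": 0,"claw": -1}
    - {"x": -1.3,"y": 0,"z": 7.0,"spin": 0,"claw": -1}

```text
time: 18.0
ee_pos: [0.5548, -0.1593, 0.0654]
tcp_rot: [[-0.011, 0.999, 0.033], [1.0, 0.011, -0.001], [-0.002, 0.033, -0.999]]
ft_force: [2.8, 2.6, 2.3]
gripper_width: 0.761
grip_force: 30.0
```

move_arm:
  targets:
    - {"x": 0,"y": 0,"z": 0.15,"spin": 0,"claw": -1}
    - {"x": 0,"y": 0,"z": 0.3,"spin": 0,"claw": -1}
    - {"x": 0,"y": 0,"z": 0.35,"spin": 0,"claw": -1}
    - {"x": 0,"y": 0,"z": 0.35,"spin": 0,"claw": -1}

```text
time: 18.5
ee_pos: [0.5548, -0.1589, 0.0574]
tcp_rot: [[-0.011, 0.999, 0.032], [1.0, 0.011, -0.0], [-0.001, 0.032, -0.999]]
ft_force: [2.1, 7.3, 11.8]
gripper_width: 0.764
grip_force: 30.0
```

It's flat on the counter with a light press. Opening and rising straight up.

move_arm:
  targets:
    - {"x": 0,"y": 0,"z": -0.05,"spin": 0,"claw": 0.6}
    - {"x": 0,"y": 0,"z": -0.05,"spin": 0,"claw": 0.8}
    - {"x": 0,"y": 0,"z": -0.05,"spin": 0,"claw": 1}
    - {"x": 0,"y": 0,"z": -0.05,"spin": 0,"claw": 1}
    - {"x": 0,"y": 0,"z": -0.5,"spin": 0,"claw": 1}
    - {"x": 0,"y": 0,"z": -1.5,"spin": 0,"claw": 1}
    - {"x": 0,"y": 0,"z": -3,"spin": 0,"claw": 1}
    - {"x": 0,"y": 0,"z": -5,"spin": 0,"claw": 1}
    - {"x": -1,"y": -2,"z": -6.5,"spin": 0,"claw": 1}
    - {"x": -1,"y": -2,"z": -6.5,"spin": 0,"claw": 1}

```text
time: 19.75
ee_pos: [0.498, -0.1864, 0.2198]
tcp_rot: [[-0.009, 0.999, 0.032], [1.0, 0.009, -0.003], [-0.003, 0.032, -0.999]]
ft_force: [0.4, -1.1, 0.5]
gripper_width: 1.004
grip_force: 0.0
```

```bash
python3 gold.py g11 | grep -v side; python3 - <<'E'
from h import *
# key & tray check: wrist dark blob / fit of the tray pose by predicted features
w=snap('wrist','w11'); a=load('g11scene'); b=load('g11side')
c,s=np.cos(.01),np.sin(.01)
for th in(0,.015,-.015):
  R=np.array([[np.cos(th),-np.sin(th),0],[np.sin(th),np.cos(th),0],[0,0,1]])
  P=np.array([(x,y,.006) for x in(-.03,-.015,0,.015,.03) for y in(.02,.035,.05)])@R.T+[.5548,-.159,0]
print(w['img'].shape,w2p(w,[.5548,-.159,.1]))
h=cv2.cvtColor(w['img'],cv2.COLOR_BGR2HSV)
for n,m in(('brass',cv2.inRange(h,(15,150,120),(32,255,255))),('black',cv2.inRange(h,(0,0,0),(180,255,38)))):
    k,_,st,ce=cv2.connectedComponentsWithStats(m)
    for i in range(1,k):
        if 40<st[i,4]<4000: print(n,ce[i].round().tolist(),st[i,2:5].tolist(),p2w(w,*ce[i],.008)[:2].round(3))
q=np.array([(x,y,.04) for x in(-.055,.055) for y in(-.105,.105)]+[(-.035,0,.1),(.035,0,.1)])+[.5548,-.159,0]
for n,c_ in(('scene',a),('side',b)):
    g=cv2.Canny(c_['img'],40,120);dt=cv2.distanceTransform(255-g,cv2.DIST_L2,3)
    def cost(dx,dy,tilt,yaw):
        L=[]
        for A,B in(((-.055,-.105,.04),(-.055,.105,.04)),((.055,-.105,.04),(.055,.105,.04)),((.055,-.105,0),(.055,.105,0)),((-.035,.006,.1),(.035,.006,.1))):
            L.append(np.linspace(A,B,25))
        P=np.vstack(L);P=P@cv2.Rodrigues(np.array([tilt,0,0.]))[0].T@cv2.Rodrigues(np.array([0,0,yaw]))[0].T+[.5548+dx,-.159+dy,0]
        uv=w2p(c_,P).round().astype(int);return np.minimum(dt[uv[:,1],uv[:,0]],5).mean()
    import itertools
    r=min((cost(*p),p) for p in itertools.product(np.arange(-.012,.013,.003),np.arange(-.012,.013,.003),np.radians([-6,-3,0,3,6]),np.radians([-2,0,2])))
    print(n,round(r[0],2),np.round(r[1][:2],3),np.degrees(r[1][2:]).round(1))
E
```

```text
19.75 [ 0.43 -1.11  0.53] [ 0.017  0.016 -0.057] [ 0.498  -0.1864  0.2198]
scene [291, 180] [9, 10, 58] floor [0.179, -0.034]
scene [496, 221] [18, 16, 231] floor [0.501, 0.296]
scene [427, 242] [11, 12, 78] floor [0.489, 0.132]
scene [299, 248] [8, 9, 50] floor [0.388, -0.106]
scene [444, 259] [15, 14, 133] floor [0.541, 0.133]
scene [483, 272] [35, 39, 723] floor [0.601, 0.18]
scene [543, 259] [17, 10, 134] floor [0.628, 0.304]
scene [259, 269] [18, 16, 217] floor [0.404, -0.197]
(480, 640, 3) [[390.57453763 199.73240017]]
brass [5.0, 21.0] [15, 43, 191] [ 0.231 -0.015]
brass [40.0, 18.0] [75, 39, 989] [ 0.264 -0.014]
brass [98.0, 26.0] [16, 14, 42] [ 0.316 -0.023]
brass [154.0, 53.0] [11, 22, 68] [ 0.363 -0.045]
brass [28.0, 71.0] [20, 29, 147] [ 0.248 -0.058]
brass [12.0, 69.0] [19, 20, 124] [ 0.233 -0.056]
brass [197.0, 65.0] [13, 11, 49] [ 0.4   -0.055]
brass [205.0, 86.0] [26, 26, 122] [ 0.406 -0.073]
brass [233.0, 85.0] [13, 17, 58] [ 0.431 -0.072]
brass [15.0, 87.0] [11, 17, 63] [ 0.233 -0.072]
brass [176.0, 93.0] [18, 13, 46] [ 0.38  -0.079]
brass [18.0, 107.0] [15, 26, 82]
[... 745 characters left out ...]
4, 47] [ 0.437 -0.211]
brass [243.0, 304.0] [10, 16, 42] [ 0.432 -0.28 ]
brass [544.0, 340.0] [5, 34, 94] [ 0.755 -0.326]
brass [475.0, 475.0] [13, 11, 103] [ 0.703 -0.511]
black [122.0, 39.0] [24, 17, 219] [ 0.336 -0.034]
black [102.0, 38.0] [23, 16, 105] [ 0.318 -0.032]
black [29.0, 48.0] [72, 23, 870] [ 0.251 -0.039]
black [347.0, 171.0] [42, 26, 610] [ 0.533 -0.147]
black [560.0, 187.0] [23, 24, 100] [ 0.743 -0.159]
black [432.0, 305.0] [35, 37, 635] [ 0.626 -0.282]
black [178.0, 365.0] [26, 29, 433] [ 0.36  -0.351]
black [452.0, 365.0] [25, 30, 460] [ 0.655 -0.355]
black [562.0, 464.0] [159, 42, 3343] [ 0.815 -0.501]
scene 0.66 [ 0.003 -0.006] [ 3. -2.]
side 0.91 [ 0.003 -0.009] [3. 2.]
```

The key is in the +y bay against the divider, with its blade at wrist (382,169) and fob at (347,171). The ball is in the bin, and the tray was released at the same height it was gripped, so it is flat. The gripper is clear, so I'm handing in.

```bash
python3 -c "
from workcell import manip
print(manip.sign_off())"
```

```text
the job is handed in; nothing more can be done
None
```

I tipped the ball into the brown bin, kept the key in the tray, set the tray back down upright and let go, then handed in at about 20 s; the elbow joint read 0.036 against its listed 0.04 limit early on, and the sign-off gave no verdict.

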